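# Turn the sample-book leaf over

### The job

Using only your fingertips, gently push the ceramic cup off the left cover of the open sample book so that it stands upright on the table, then turn the half-raised wooden leaf over the spine and press it down fully flat onto that left cover. Pinch and lift nothing, do not knock the cup over, and leave everything else where it is.

Things in the scene. Friction and masses are not known exactly. Their poses are not given: they have to be found in the camera images.
- book: Open sample book, fixed. Origin: on the table under the middle of the spine; x along the spine (away from the robot), y left across the covers, z up. Two grey linen covers, each 200 (x) by 150 mm (y), tops 5 mm above the table: left one at y 15 to 165 mm, right one -15 to -165 mm. Spine: brass rod along x, the hinge axis, 10 mm above the table; end blocks 14 mm high at x = +-102 mm.
- leaf (a joint): Angle of the rigid wooden leaf about the spine: 0 flat on the right cover, pi/2 upright, pi (stop) flat on the left cover. Starts leaning right at 0.75 to 1.15. Stiff hinge (0.14 N m friction, leaf 110 g): it stays where left. Leaf: 190 mm along the spine, 8 thick (3 at its rim), from 12 to 160 mm off the hinge axis; when flat its upper face is 14 mm above the table.
- leaf_edge (a point): Middle of the leaf's free edge, 160 mm from the hinge axis, at mid-thickness. Its axes turn with the leaf: x along the spine as the book's, y pointing from the free edge to the hinge axis. The 3 mm rim stands 6 mm past the leaf's two facing panels (leaf_c1 on the face that starts upwards, leaf_c2 on the other).
- cup: Loose round blue-glazed ceramic cup on the left cover, where the leaf must come down: 72 mm across at its widest (14 to 42 mm up), foot 60 mm, 54 mm high, 140 to 280 g. Origin: centre of its underside; z up. Clear table lies left of that cover, to 280 mm from the spine and within 70 mm either way of the book's middle.
- knob: Bystander: a loose brass drawer knob, 38 mm across, 37 high. Origin: centre of its underside. Leave it where it is.
- vase: Bystander: a loose white ceramic bud vase, 72 mm across, 118 high. Origin: centre of its underside. Leave it where it is.
- remote: Bystander: a loose black remote control, 150 x 42 x 18 mm, long along its own x. Origin: centre of its underside. Leave it where it is.
- candle: Bystander: a loose candle jar, 64 mm across, 75 high. Origin: centre of its underside. Leave it where it is.
- coaster: Bystander: a loose cork coaster, 96 mm across, 9 thick. Origin: centre of its underside. Leave it where it is.
- teabowl: Bystander: a loose terracotta bowl, 90 mm across, 50 high. Origin: centre of its underside. Leave it where it is.
Things that resemble listed ones, but are neither listed nor needed, are in the scene too. Several things have the shape of the cup; the one meant has the colours described above.

How it is judged:
By the outcome, as a careful person would: the job done as asked, in the order asked, and still so for the second after the job is handed in, with the robot touching nothing.
It also fails if it takes over 67 s, if anything falls off the work surface, if the arm or the gripper's body presses on something with over 40 N, if the wrist force passes 120 N, or if a joint passes its speed limit or range.

### The arm

A 6-joint arm with a two-finger parallel gripper is mounted at the origin on the work surface. World frame = base frame: x ahead of the robot, y to its left, z up, the work surface at z = 0. Lengths are in m, angles in rad, forces in N, time in s.
With the tool pointing down it reaches from about 0.35 to 0.775 m from the base axis. Payload 7.3 kg.
Tool frame: the origin (TCP) lies at the very end of the fingers, on their centre line; the grasp point (between the pads) lies 19 mm behind it; z points along the fingers, y is the line along which they close (so a half turn about z gives the same grasp; the last joint's range is limited). The gripper opens to 92 mm and grips with 3 to 60 N. Pads are 19 mm wide; open, the fingers measure 130 mm over their backs; the gripper's body (75 mm by 190 mm) begins 47 mm behind the grasp point.
Start: joints at [-1.328, 0.342, 1.524, -0, 1.275, -0.146], TCP at [0.199, -0.486, 0.201] pointing down, gripper open.
Joint ranges: [-2.53, 2.53], [-0.77, 2.02], [0.04, 2.7], [-1, 4.14], [0.28, 2.66], [-3.11, 3.11]. Speed limits (rad/s): [2.57, 2.57, 3.14, 3.14, 3.14, 3.14].

### API

Orientations are given as [roll, pitch, yaw] about the fixed x, y, z axes, in that order (R = Rz(yaw) Ry(pitch) Rx(roll)).
In Python, from cell import robot gives the robot as it stands. The module is installed in compiled form; this text tells all that it offers.
- The arm moves only by the tool arm_command, never from a script. Its argument "moves" is a list of rows, each a list of 3 entries, a list of its own where there are three numbers: the shift along the tool's x, y, z in m, then the turn, a rotation vector about the tool's x, y, z in rad, then the finger opening in m, from 0 to 0.0918. In form: [[[dx, dy, dz], [ax, ay, az], claw], ...]. A call has exactly 5 rows; each row is the pose to reach, as a shift and turn from the pose commanded when the call began, along the tool's axes at that moment; what a row does not reach only later rows make up. A row lasts 1/10 s, in which the tool goes at most 50 mm and 8.59 degrees, less where a joint would pass 70% of its speed; a pose out of reach is approached as far as the arm can. A call with a gripper value outside its range is refused whole. The fingers move at their own pace and stop on an object; "squeeze" is the grip in N (left out, the last holds). Time passes only in rows, so rows that repeat a pose let the fingers close, or fill a call up. It gives the time, the measured TCP pose, the force, the opening and the grip force at its end, in the units of the state.
- robot.observe(): the state, without advancing time (a new reading comes with each control period).
- robot.read_camera(name): name is "scene" or "top" or "wrist"; returns the picture (400x640x3 uint8, red, green, blue); there is no depth.
- robot.camera_model(name): a dict with "fx", "fy", "cx", "cy" (pixels), "R" (3x3) and "t" (3): a world point X has camera coordinates R X + t. Camera axes: x right, y down, z forward; pixel columns grow to the right and rows downward; lengths in m; the calibration is good to about 2 mm. A picture is of the moment at which its call begins: read the wrist's pose just before it. camera_model takes no time and is no camera call; for the wrist camera it gives the pose at the moment of the call.
- robot.hand_in(): hands the job in; it is judged then, once.
The state is a dict: "time": time; "qpos": joint angles; "qvel": joint speeds; "joint_efforts": joint torques, N m; "tool_pos": TCP position; "tool_rot": TCP orientation; "contact_force": force on the tool from outside, world axes, zero at the start; "torque": the same for the moment, N m; "opening": finger opening in m; "grip_force": force on a finger pad.
Only numpy, scipy, OpenCV 4.12 (cv2) and the standard library are available. Lean on these libraries where they do the work, as an engineer would, in place of code of your own. Each camera call takes 0.05 s, during which the arm holds its last target. There are 200 camera calls.

## Working session

There is one attempt and no reset: what is moved stays moved. The work goes in short steps, Python scripts to look and compute and a tool call to move; the robot and the scene stay as the last step left them, time stands still between calls to the robot, and variables do not carry over. Pictures are saved under pics/ and viewed, at most 10 in all, crops included, and the job is handed in when it is done.

Besides the shell and the picture viewer there is one more tool, called after "Request:" in YAML: its name, and indented under it one key for each argument. arm_command: Moves the arm, as the interface text tells. Its arguments: {"type":"object","properties":{"moves":{"type":"array"},"squeeze":{"type":"number"}},"required":["moves"]}

```bash
mkdir -p pics; cat > h.py <<'E'
import numpy as np, cv2
from cell import robot
def cam(n):
    m=robot.camera_model(n); return m,np.array(m["R"]),np.array(m["t"])
def ray(n,u,v,z):
    m,R,t=cam(n); c=-R.T@t; d=R.T@np.array([(u-m["cx"])/m["fx"],(v-m["cy"])/m["fy"],1]); return c+d*(z-c[2])/d[2]
def proj(n,X):
    m,R,t=cam(n); p=R@np.asarray(X)+t; return [m["fx"]*p[0]/p[2]+m["cx"],m["fy"]*p[1]/p[2]+m["cy"]]
def snap(n,f): 
    im=robot.read_camera(n)[:,:,::-1].copy(); cv2.imwrite("pics/"+f+".png",im); return im
E
python3 - <<'E'
from h import *
snap("top","top0"); snap("scene","scene0")
for n in("top","scene"):
    m,R,t=cam(n); print(n,m["fx"],-R.T@t,R[2])
print(robot.observe())
E
```

```text
top 448.8590425455921 [0.46637678 0.04119325 1.04870259] [ 0.10968649 -0.02027112 -0.99375951]
scene 401.81971403485517 [1.09529399 0.20157917 0.76511043] [-0.57868681 -0.1694037  -0.79776184]
{'time': 0.1, 'qpos': array([-1.32799542e+00,  3.42653384e-01,  1.52489785e+00,  1.63704361e-05,
        1.27539992e+00, -1.46037262e-01]), 'qvel': array([ 0.00060201, -0.00212702, -0.00211405, -0.00139999,  0.00162198,
        0.00061862]), 'joint_efforts': array([ 1.78447652e-03, -4.32004666e+01, -2.44694030e+01,  7.18727033e-02,
        5.26194123e-02, -3.63752940e-05]), 'tool_pos': array([ 0.1989483 , -0.4854268 ,  0.20032256]), 'tool_rot': array([-3.14025089e+00, -2.13175952e-04,  3.88833246e-01]), 'contact_force': array([0.19951376, 0.37026598, 0.25545948]), 'torque': array([0.01095942, 0.05858633, 0.00385911]), 'grip_force': 0.0, 'opening': 0.09177966168128518}
```

View pics/top0.png

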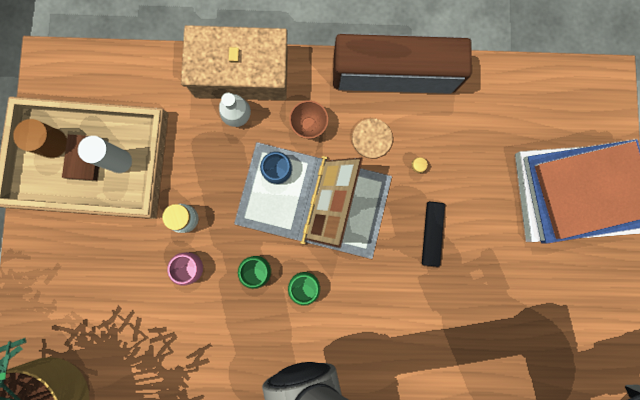

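View pics/scene0.png

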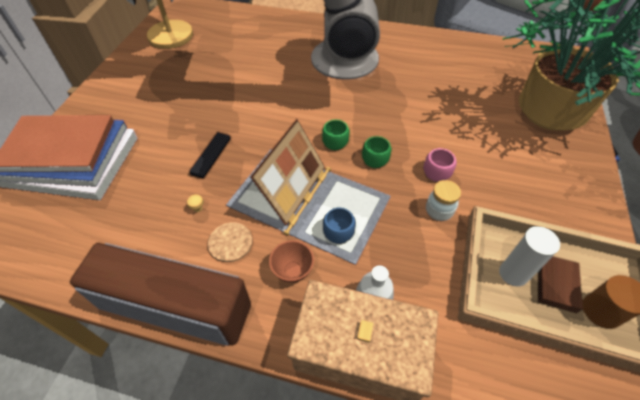

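Top view: the blue cup is at (276,167), on the left cover. The other cup-shaped things are pink (185,268), green (254,271) and green (304,289). Only the one at (276,167) is blue and on the book, so it is the cup meant. I'll confirm it in an enlarged crop and measure there.

```bash
python3 - <<'E'
from h import *
im=cv2.imread("pics/top0.png")
cv2.imwrite("pics/crop0.png",cv2.resize(im[130:265,225:400],None,fx=4.4,fy=4.4,interpolation=cv2.INTER_CUBIC))
hsv=cv2.cvtColor(im,cv2.COLOR_BGR2HSV)
m=cv2.inRange(hsv,(95,90,20),(125,255,255)); m[:130]=0;m[265:]=0;m[:,:225]=0;m[:,400:]=0
c=max(cv2.findContours(m,0,2)[0],key=cv2.contourArea); print("cup",cv2.minEnclosingCircle(c),cv2.boundingRect(c))
(u,v),r=cv2.minEnclosingCircle(c); print(ray("top",u,v,.045))
for n,p in dict(fl=(257,143),nl=(237,225),nr=(373,257),fr=(391,175)).items(): print(n,ray("top",*p,.005))
E
```

```text
cup ((275.5, 167.5), 15.890348434448242) (261, 152, 30, 32)
[0.63539614 0.12523925 0.045     ]
fl [0.69958976 0.1740839  0.005     ]
nl [0.50529983 0.21302071 0.005     ]
nr [ 0.43854183 -0.10295823  0.005     ]
fr [ 0.63111804 -0.14384567  0.005     ]
```

View pics/crop0.png

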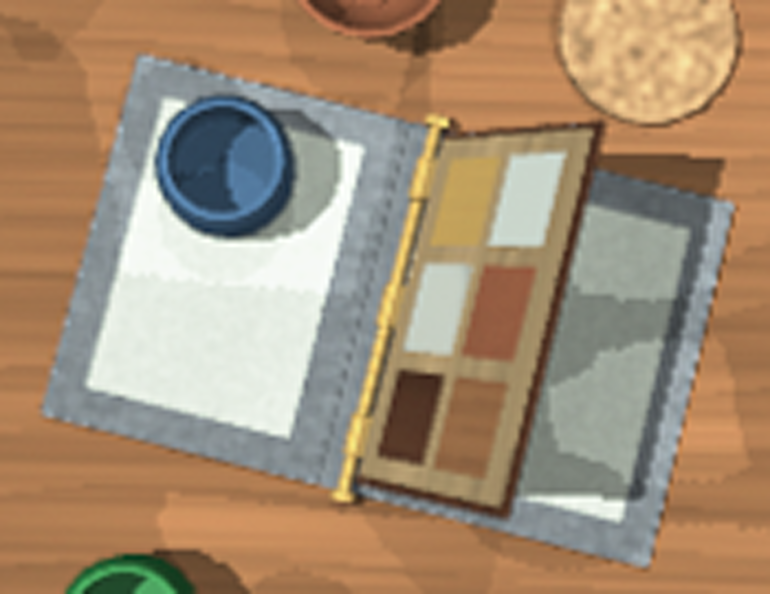

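The crop confirms the blue cup at crop pixel (225,165), i.e. (276,167) in the full picture. The refined cover corners are (257.3,143), (235,223.6), (372.7,258.6) and (391.6,176.1).

```bash
cat >> h.py <<'E'
from scipy.spatial.transform import Rotation as Ro
B=np.array([.568,.036]); YAW=-.22
ex=np.array([np.cos(YAW),np.sin(YAW)]); ey=np.array([-ex[1],ex[0]])
def w2b(p): d=np.asarray(p)[:2]-B; return np.round([d@ex,d@ey],4)
def b2w(x,y,z): return np.r_[B+x*ex+y*ey,z]
def go(x,y,z,yaw,tilt=0):
    "book-frame target -> shift and turn in tool axes"
    s=robot.observe(); R0=Ro.from_euler("xyz",s["tool_rot"]); R1=Ro.from_euler("xyz",[np.pi,tilt,yaw])
    print("t",round(s["time"],2),"shift",R0.inv().apply(b2w(x,y,z)-s["tool_pos"]).round(4),"turn",(R0.inv()*R1).as_rotvec().round(3))
def st():
    s=robot.observe(); print("t",round(s["time"],2),"book",w2b(s["tool_pos"]),"z",s["tool_pos"][2].round(4),"rot",s["tool_rot"].round(3),"F",s["contact_force"].round(1),"q",s["qpos"].round(2))
E
python3 - <<'E'
from h import *
C=np.array([ray("top",*p,.005)[:2] for p in((257.3,143),(235,223.6),(372.7,258.6),(391.6,176.1))])
a=C[0]-C[1]+C[3]-C[2]; b=C[0]-C[3]+C[1]-C[2]
print("centre",C.mean(0),"yaw",np.arctan2(a[1],a[0]),np.arctan2(-b[0],b[1]),"size",np.hypot(*a)/2,np.hypot(*b)/2)
print("cup",w2b(ray("top",275.5,167.5,.04)),"vase",w2b(ray("top",236,113,.04)),"candle",w2b(ray("top",183,219,.04)))
for p in((362.3,158.2),(341.6,246.6)):
    for z in(.11,.12,.13,.14,.15,.16):
        q=w2b(ray("top",*p,z)); print(z,q,"r",np.hypot(q[1],z-.01).round(3),"th",np.arctan2(z-.01,-q[1]).round(2))
go(.075,.05,.2,1.857)
E
```

```text
centre [0.56785819 0.03589172] yaw -0.22323358450201713 -0.22269871540169212 size 0.1973187272082686 0.32744310755183387
cup [0.047  0.1024] vase [0.1478 0.2219] candle [-0.1157  0.2732]
0.11 [ 0.101  -0.0797] r 0.128 th 0.9
0.12 [ 0.0988 -0.079 ] r 0.135 th 0.95
0.13 [ 0.0967 -0.0783] r 0.143 th 0.99
0.14 [ 0.0945 -0.0777] r 0.151 th 1.03
0.15 [ 0.0924 -0.077 ] r 0.16 th 1.07
0.16 [ 0.0903 -0.0763] r 0.168 th 1.1
0.11 [-0.0912 -0.0806] r 0.128 th 0.89
0.12 [-0.0913 -0.08  ] r 0.136 th 0.94
0.13 [-0.0914 -0.0793] r 0.144 th 0.99
0.14 [-0.0915 -0.0786] r 0.152 th 1.03
0.15 [-0.0916 -0.0779] r 0.16 th 1.06
0.16 [-0.0917 -0.0772] r 0.169 th 1.1
t 0.1 shift [ 0.6293 -0.3407  0.0009] turn [-1.000e-03 -1.000e-03 -1.468e+00]
```

Request:
arm_command:
  moves:
    - [[0.63, -0.34, 0], [0, 0, -1.468], 0.04]
    - [[0.63, -0.34, 0], [0, 0, -1.468], 0.04]
    - [[0.63, -0.34, 0], [0, 0, -1.468], 0.04]
    - [[0.63, -0.34, 0], [0, 0, -1.468], 0.04]
    - [[0.63, -0.34, 0], [0, 0, -1.468], 0.04]

```text
time: 0.6
tool_pos: [0.3583, -0.2907, 0.2007]
tool_rot: [-3.141, -0.0, 1.144]
contact_force: [0.9, -0.9, 0.4]
opening: 0.0564
grip_force: 0.0
```

```bash
python3 -c "
from h import *
st(); go(.071,.059,.2,1.857)"
```

```text
t 0.6 book [-0.1333 -0.3646] z 0.2007 rot [-3.141 -0.     1.144] F [ 0.9 -0.9  0.4] q [-0.85  0.23  1.69  0.    1.23 -0.42]
t 0.6 shift [0.4565 0.1132 0.0008] turn [-0.    -0.    -0.713]
```

Request:
arm_command:
  moves:
    - [[0.456, 0.113, 0], [0, 0, -0.713], 0.04]
    - [[0.456, 0.113, 0], [0, 0, -0.713], 0.04]
    - [[0.456, 0.113, 0], [0, 0, -0.713], 0.04]
    - [[0.456, 0.113, 0], [0, 0, -0.713], 0.04]
    - [[0.456, 0.113, 0], [0, 0, -0.713], 0.04]

```text
time: 1.1
tool_pos: [0.5146, -0.0954, 0.2007]
tool_rot: [-3.141, -0.0, 1.858]
contact_force: [1.4, -1.0, 0.6]
opening: 0.04
grip_force: 0.0
```

```bash
python3 -c "
from h import *
st(); go(.071,.059,.2,1.857)"
```

```text
t 1.1 book [-0.0234 -0.1399] z 0.2007 rot [-3.141 -0.     1.858] F [ 1.4 -1.   0.6] q [-0.33  0.34  1.53 -0.    1.27 -0.62]
t 1.1 shift [0.1281 0.1791 0.0006] turn [-0.    -0.     0.001]
```

Request:
arm_command:
  moves:
    - [[0.128, 0.179, 0], [0, 0, 0], 0.04]
    - [[0.128, 0.179, 0], [0, 0, 0], 0.04]
    - [[0.128, 0.179, 0], [0, 0, 0], 0.04]
    - [[0.128, 0.179, 0], [0, 0, 0], 0.04]
    - [[0.128, 0.179, 0], [0, 0, 0], 0.04]

```text
time: 1.6
tool_pos: [0.6516, 0.0793, 0.1996]
tool_rot: [-3.141, -0.001, 1.855]
contact_force: [-0.0, -0.5, 0.0]
opening: 0.04
grip_force: 0.0
```

Request:
arm_command:
  moves:
    - [[0, 0, 0], [0, 0, 0], 0.04]
    - [[0, 0, 0], [0, 0, 0], 0.04]
    - [[0, 0, 0], [0, 0, 0], 0.04]
    - [[0, 0, 0], [0, 0, 0], 0.04]
    - [[0, 0, 0], [0, 0, 0], 0.04]

```text
time: 2.1
tool_pos: [0.65, 0.0742, 0.2014]
tool_rot: [3.141, 0.0, 1.85]
contact_force: [0.3, 0.5, 0.5]
opening: 0.0398
grip_force: 0.0
```

```bash
python3 -c "
from h import *
st(); go(.071,.059,.1,1.857)"
```

```text
t 2.1 book [0.0717 0.0552] z 0.2014 rot [3.141 0.    1.85 ] F [0.3 0.5 0.5] q [-0.    0.59  1.12 -0.    1.43 -0.28]
t 2.1 shift [0.0037 0.0011 0.1014] turn [ 0.     0.    -0.007]
```

Request:
arm_command:
  moves:
    - [[0.002, 0, 0.03], [0, 0, 0], 0.04]
    - [[0.002, 0, 0.07], [0, 0, 0], 0.04]
    - [[0.002, 0, 0.11], [0, 0, 0], 0.04]
    - [[0.002, 0, 0.14], [0, 0, 0], 0.04]
    - [[0.002, 0, 0.16], [0, 0, 0], 0.04]

```text
time: 2.6
tool_pos: [0.6483, 0.0765, 0.0384]
tool_rot: [-3.138, -0.001, 1.851]
contact_force: [-0.6, -0.5, -0.6]
opening: 0.0399
grip_force: 0.0
```

Request:
arm_command:
  moves:
    - [[0, 0, 0.01], [0, 0, 0], 0.04]
    - [[0, 0, 0.02], [0, 0, 0], 0.04]
    - [[0, 0, 0.02], [0, 0, 0], 0.04]
    - [[0, 0, 0.02], [0, 0, 0], 0.04]
    - [[0, 0, 0.02], [0, 0, 0], 0.04]

```text
time: 3.1
tool_pos: [0.6506, 0.0772, 0.0222]
tool_rot: [3.139, 0.001, 1.852]
contact_force: [-0.5, -0.1, 1.1]
opening: 0.0399
grip_force: 0.0
```

```bash
python3 -c "
from h import *
st(); snap('top','top1'); i=snap('wrist','w1')"
```

```text
t 3.1 book [0.0716 0.0582] z 0.0222 rot [3.139e+00 1.000e-03 1.852e+00] F [-0.5 -0.1  1.1] q [ 0.    0.75  1.34 -0.    1.05 -0.28]
```

View pics/w1.png

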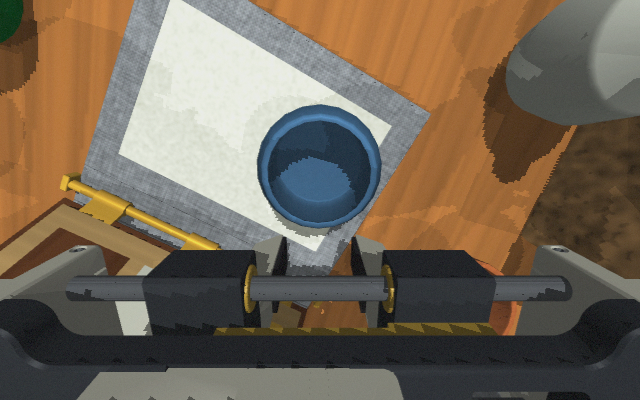

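The wrist view shows the blue cup centred between the fingers at (320,167), with the leaf and vase clear. I'll push slowly along tool x.

Request:
arm_command:
  moves:
    - [[0.004, 0, 0.001], [0, 0, 0], 0.04]
    - [[0.008, 0, 0.001], [0, 0, 0], 0.04]
    - [[0.012, 0, 0.001], [0, 0, 0], 0.04]
    - [[0.016, 0, 0.001], [0, 0, 0], 0.04]
    - [[0.02, 0, 0.001], [0, 0, 0], 0.04]

```text
time: 3.7
tool_pos: [0.6443, 0.0965, 0.02]
tool_rot: [3.141, 0.001, 1.852]
contact_force: [1.0, -2.2, 1.0]
opening: 0.0402
grip_force: 1.2
```

Request:
arm_command:
  moves:
    - [[0.004, 0, 0], [0, 0, 0], 0.04]
    - [[0.008, 0, 0], [0, 0, 0], 0.04]
    - [[0.012, 0, 0], [0, 0, 0], 0.04]
    - [[0.016, 0, 0], [0, 0, 0], 0.04]
    - [[0.02, 0, 0], [0, 0, 0], 0.04]

```text
time: 4.2
tool_pos: [0.6386, 0.1159, 0.0199]
tool_rot: [3.142, 0.0, 1.852]
contact_force: [0.9, -2.0, -0.2]
opening: 0.0402
grip_force: 1.2
```

Request:
arm_command:
  moves:
    - [[0.004, 0, 0], [0, 0, 0], 0.04]
    - [[0.008, 0, 0], [0, 0, 0], 0.04]
    - [[0.012, 0, 0], [0, 0, 0], 0.04]
    - [[0.016, 0, 0], [0, 0, 0], 0.04]
    - [[0.02, 0, 0], [0, 0, 0], 0.04]

```text
time: 4.7
tool_pos: [0.6331, 0.1351, 0.0199]
tool_rot: [3.142, 0.0, 1.852]
contact_force: [0.5, -2.6, 1.1]
opening: 0.0399
grip_force: 1.3
```

```bash
cat >> h.py <<'E'
def cupw(f):
    im=snap("wrist",f); h=cv2.cvtColor(im,cv2.COLOR_BGR2HSV); m=cv2.inRange(h,(95,90,20),(125,255,255)); m[245:]=0
    c=max(cv2.findContours(m,0,2)[0],key=cv2.contourArea); print("cup px",cv2.minEnclosingCircle(c),cv2.boundingRect(c))
E
python3 -c "
from h import *
st(); cupw('w2')"
```

```text
t 4.7 book [0.0419 0.1109] z 0.0199 rot [3.142 0.    1.852] F [ 0.5 -2.6  1.1] q [ 0.09  0.74  1.37 -0.    1.03 -0.19]
cup px ((320.19732666015625, 187.1602325439453), 61.16559982299805) (260, 126, 122, 119)
```

Request:
arm_command:
  moves:
    - [[0.004, 0, 0], [0, 0, 0], 0.04]
    - [[0.008, 0, 0], [0, 0, 0], 0.04]
    - [[0.012, 0, 0], [0, 0, 0], 0.04]
    - [[0.016, 0, 0], [0, 0, 0], 0.04]
    - [[0.02, 0, 0], [0, 0, 0], 0.04]

```text
time: 5.25
tool_pos: [0.6284, 0.1541, 0.0207]
tool_rot: [3.14, 0.001, 1.852]
contact_force: [2.9, -4.4, 5.0]
opening: 0.0401
grip_force: 3.5
```

Request:
arm_command:
  moves:
    - [[0.003, 0, 0], [0, 0, 0], 0.04]
    - [[0.006, 0, 0], [0, 0, 0], 0.04]
    - [[0.009, 0, 0], [0, 0, 0], 0.04]
    - [[0.012, 0, 0], [0, 0, 0], 0.04]
    - [[0.015, 0, 0], [0, 0, 0], 0.04]

```text
time: 5.75
tool_pos: [0.6229, 0.1687, 0.0196]
tool_rot: [-3.141, -0.0, 1.852]
contact_force: [1.5, -2.0, 2.1]
opening: 0.0399
grip_force: 2.4
```

Request:
arm_command:
  moves:
    - [[0.003, 0, 0], [0, 0, 0], 0.04]
    - [[0.006, 0, 0], [0, 0, 0], 0.04]
    - [[0.009, 0, 0], [0, 0, 0], 0.04]
    - [[0.012, 0, 0], [0, 0, 0], 0.04]
    - [[0.015, 0, 0], [0, 0, 0], 0.04]

```text
time: 6.25
tool_pos: [0.619, 0.1831, 0.0198]
tool_rot: [-3.141, 0.0, 1.852]
contact_force: [0.3, -2.5, 1.6]
opening: 0.0402
grip_force: 2.4
```

Request:
arm_command:
  moves:
    - [[0.003, 0, 0], [0, 0, 0], 0.04]
    - [[0.006, 0, 0], [0, 0, 0], 0.04]
    - [[0.009, 0, 0], [0, 0, 0], 0.04]
    - [[0.012, 0, 0], [0, 0, 0], 0.04]
    - [[0.015, 0, 0], [0, 0, 0], 0.04]

```text
time: 6.75
tool_pos: [0.615, 0.1975, 0.0199]
tool_rot: [3.142, 0.0, 1.852]
contact_force: [1.3, -2.9, 2.5]
opening: 0.0401
grip_force: 2.4
```

```bash
python3 -c "
from h import *
st(); cupw('w3')"
```

```text
t 6.75 book [0.0106 0.1679] z 0.0199 rot [3.142 0.    1.852] F [ 1.3 -2.9  2.5] q [ 0.19  0.73  1.37 -0.    1.03 -0.09]
cup px ((319.09326171875, 189.0140838623047), 61.334529876708984) (259, 128, 122, 117)
```

View pics/w3.png

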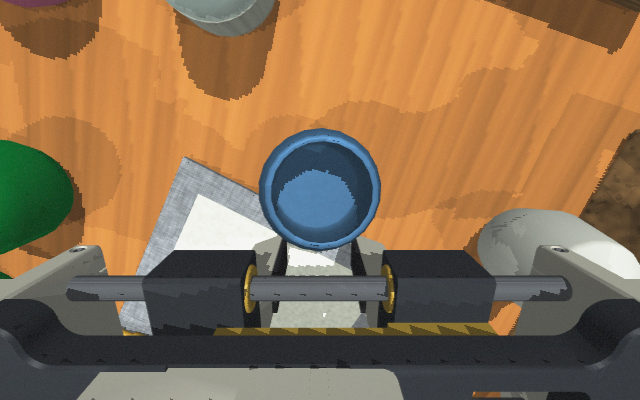

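The cup at (319,189) is nearly off the cover, upright and still centred. I'll push it about 22 mm more, then back off.

Request:
arm_command:
  moves:
    - [[0.003, 0, 0], [0, 0, 0], 0.04]
    - [[0.006, 0, 0], [0, 0, 0], 0.04]
    - [[0.008, 0, 0], [0, 0, 0], 0.04]
    - [[0.01, 0, 0], [0, 0, 0], 0.04]
    - [[0.012, 0, 0], [0, 0, 0], 0.04]

```text
time: 7.3
tool_pos: [0.6117, 0.2089, 0.0199]
tool_rot: [-3.142, 0.0, 1.852]
contact_force: [-0.1, -3.5, 1.5]
opening: 0.0397
grip_force: 2.4
```

Request:
arm_command:
  moves:
    - [[0.003, 0, 0], [0, 0, 0], 0.04]
    - [[0.006, 0, 0], [0, 0, 0], 0.04]
    - [[0.008, 0, 0], [0, 0, 0], 0.04]
    - [[0.009, 0, 0], [0, 0, 0], 0.04]
    - [[0.01, 0, 0], [0, 0, 0], 0.04]

```text
time: 7.8
tool_pos: [0.609, 0.2185, 0.0199]
tool_rot: [-3.142, 0.0, 1.852]
contact_force: [0.9, -3.1, 2.0]
opening: 0.0403
grip_force: 2.4
```

Request:
arm_command:
  moves:
    - [[-0.002, 0, 0], [0, 0, 0], 0.04]
    - [[-0.006, 0, 0], [0, 0, 0], 0.04]
    - [[-0.014, 0, 0], [0, 0, 0], 0.04]
    - [[-0.024, 0, 0], [0, 0, 0], 0.04]
    - [[-0.036, 0, 0], [0, 0, 0], 0.04]

```text
time: 8.3
tool_pos: [0.6192, 0.183, 0.0198]
tool_rot: [3.142, -0.0, 1.852]
contact_force: [-0.1, -0.1, 0.1]
opening: 0.0401
grip_force: 0.0
```

```bash
python3 -c "
from h import *
st(); cupw('w4')"
```

```text
t 8.3 book [0.0179 0.1546] z 0.0198 rot [ 3.142 -0.     1.852] F [-0.1 -0.1  0.1] q [ 0.17  0.73  1.38  0.    1.03 -0.11]
cup px ((315.5, 134.14515686035156), 64.56224822998047) (253, 70, 126, 129)
```

View pics/w4.png

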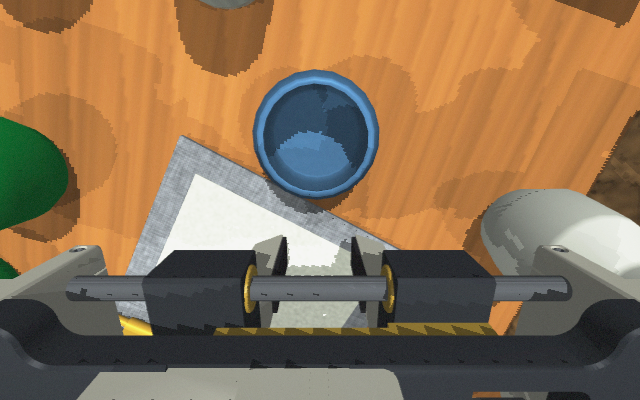

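The cup at (315,134) stands beyond the cover edge. I'll lift, check its position from the top view and close the fingers.

Request:
arm_command:
  moves:
    - [[-0.004, 0, -0.03], [0, 0, 0], 0.0]
    - [[-0.004, 0, -0.07], [0, 0, 0], 0.0]
    - [[-0.004, 0, -0.12], [0, 0, 0], 0.0]
    - [[-0.004, 0, -0.17], [0, 0, 0], 0.0]
    - [[-0.004, 0, -0.22], [0, 0, 0], 0.0]

```text
time: 8.85
tool_pos: [0.6199, 0.1793, 0.2421]
tool_rot: [3.141, -0.0, 1.851]
contact_force: [1.4, 0.0, -0.7]
opening: 0.0049
grip_force: 0.0
```

```bash
python3 -c "
from h import *
st(); im=snap('top','top2'); h=cv2.cvtColor(im,cv2.COLOR_BGR2HSV); m=cv2.inRange(h,(95,90,20),(125,255,255)); m[:120]=0;m[280:]=0;m[:,:200]=0;m[:,400:]=0
for c in cv2.findContours(m,0,2)[0]:
  if cv2.contourArea(c)>60: q=cv2.minEnclosingCircle(c); print(q,w2b(ray('top',*q[0],.037)))
cupw('w5'); 
go(0,-.16,.24,1.351)"
```

```text
t 8.85 book [0.0193 0.1512] z 0.2421 rot [ 3.141 -0.     1.851] F [ 1.4  0.  -0.7] q [ 0.16  0.55  1.08  0.    1.51 -0.12]
((210.5, 182.0), 11.011457443237305) [-0.0203  0.2368]
cup px ((313.0, 121.0943374633789), 27.11288833618164) (288, 94, 51, 55)
t 8.95 shift [-0.2635 -0.17    0.0067] turn [ 0.015 -0.002  0.5  ]
```

View pics/w5.png

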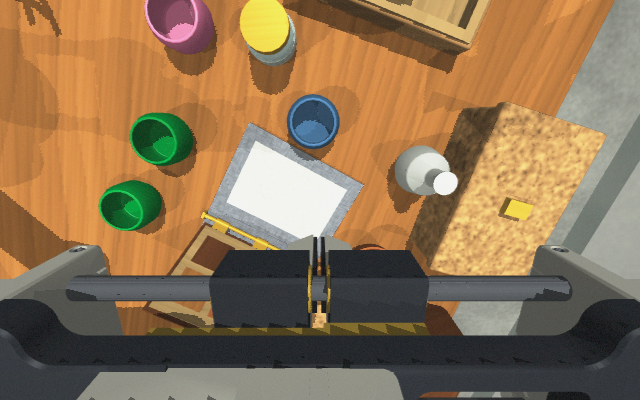

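The cup at (313,121) stands upright on the table, clear of the left cover and of the vase and candle. Next I'll move to the right of the leaf.

Request:
arm_command:
  moves:
    - [[-0.263, -0.17, 0.006], [0, 0, 0.5], 0.0]
    - [[-0.263, -0.17, 0.006], [0, 0, 0.5], 0.0]
    - [[-0.263, -0.17, 0.006], [0, 0, 0.5], 0.0]
    - [[-0.263, -0.17, 0.006], [0, 0, 0.5], 0.0]
    - [[-0.263, -0.17, 0.006], [0, 0, 0.5], 0.0]

```text
time: 9.45
tool_pos: [0.5469, -0.0614, 0.2348]
tool_rot: [-3.142, -0.0, 1.35]
contact_force: [0.4, -0.8, 0.4]
opening: 0.0004
grip_force: 0.0
```

```bash
python3 -c "
from h import *
st(); go(0,-.15,.2,1.351)"
```

```text
t 9.45 book [ 0.0006 -0.0996] z 0.2348 rot [-3.142 -0.     1.35 ] F [ 0.4 -0.8  0.4] q [-0.25  0.37  1.39  0.    1.38 -0.03]
t 9.45 shift [-0.0504 -0.0006  0.0348] turn [-0.    -0.    -0.001]
```

Request:
arm_command:
  moves:
    - [[-0.05, 0, 0], [0, 0, 0], 0.0]
    - [[-0.055, 0, 0.01], [0, 0, 0], 0.0]
    - [[-0.055, 0, 0.05], [0, 0, 0], 0.0]
    - [[-0.055, 0, 0.09], [0, 0, 0], 0.0]
    - [[-0.055, 0, 0.115], [0, 0, 0], 0.0]

```text
time: 9.95
tool_pos: [0.5344, -0.1124, 0.1169]
tool_rot: [-3.138, -0.001, 1.351]
contact_force: [0.9, 0.0, 0.8]
opening: 0.0004
grip_force: 0.0
```

Request:
arm_command:
  moves:
    - [[0.008, 0, 0], [0, 0, 0], 0.0]
    - [[0.016, 0, 0], [0, 0, 0], 0.0]
    - [[0.024, 0, 0], [0, 0, 0], 0.0]
    - [[0.032, 0, 0], [0, 0, 0], 0.0]
    - [[0.04, 0, 0], [0, 0, 0], 0.0]

```text
time: 10.45
tool_pos: [0.5455, -0.0731, 0.1213]
tool_rot: [3.139, 0.0, 1.352]
contact_force: [-0.5, -0.1, 0.4]
opening: 0.0006
grip_force: 0.0
```

```bash
python3 -c "
from h import *
st()"
```

```text
t 10.45 book [ 0.0018 -0.1114] z 0.1213 rot [3.139 0.    1.352] F [-0.5 -0.1  0.4] q [-0.27  0.46  1.57 -0.    1.11 -0.05]
```

Request:
arm_command:
  moves:
    - [[0.006, 0, 0], [0, 0, 0], 0.0]
    - [[0.012, 0, -0.001], [0, 0, 0], 0.0]
    - [[0.018, 0, -0.002], [0, 0, 0], 0.0]
    - [[0.024, 0, -0.003], [0, 0, 0], 0.0]
    - [[0.03, 0, -0.004], [0, 0, 0], 0.0]

```text
time: 10.95
tool_pos: [0.5514, -0.0449, 0.1245]
tool_rot: [3.141, 0.001, 1.352]
contact_force: [-1.8, -4.3, 6.8]
opening: 0.0004
grip_force: 4.3
```

Request:
arm_command:
  moves:
    - [[0.006, 0, -0.002], [0, 0, 0], 0.0]
    - [[0.012, 0, -0.004], [0, 0, 0], 0.0]
    - [[0.018, 0, -0.006], [0, 0, 0], 0.0]
    - [[0.024, 0, -0.008], [0, 0, 0], 0.0]
    - [[0.03, 0, -0.01], [0, 0, 0], 0.0]

```text
time: 11.45
tool_pos: [0.5579, -0.0149, 0.1342]
tool_rot: [3.142, -0.0, 1.352]
contact_force: [0.4, -1.0, -0.2]
opening: 0.0002
grip_force: 0.6
```

```bash
python3 -c "
from h import *
st(); snap('scene','s1')"
```

```text
t 11.45 book [ 0.0012 -0.0519] z 0.1342 rot [ 3.142 -0.     1.352] F [ 0.4 -1.  -0.2] q [-0.16  0.46  1.53 -0.    1.15  0.05]
```

View pics/s1.png

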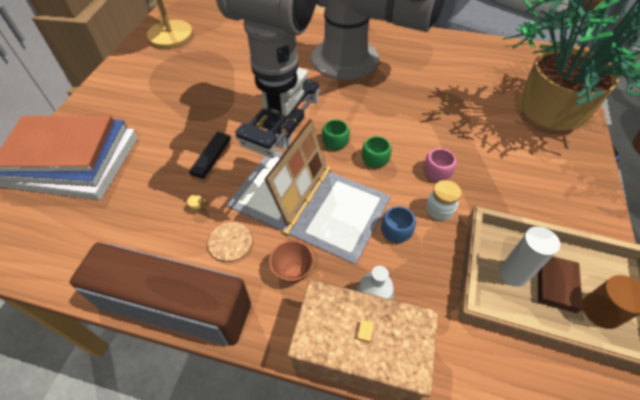

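The leaf is being turned, with the fingertips behind its rim around (290,140). The cup stands upright at (398,224) and nothing else has moved. Continuing over the top.

Request:
arm_command:
  moves:
    - [[0.008, 0, -0.001], [0, 0, 0], 0.0]
    - [[0.016, 0, -0.002], [0, 0, 0], 0.0]
    - [[0.023, 0, -0.004], [0, 0, 0], 0.0]
    - [[0.031, 0, -0.005], [0, 0, 0], 0.0]
    - [[0.038, 0, -0.006], [0, 0, 0], 0.0]

```text
time: 12.0
tool_pos: [0.5659, 0.0226, 0.14]
tool_rot: [-3.141, -0.0, 1.352]
contact_force: [0.6, -1.1, -0.6]
opening: 0.0004
grip_force: 0.4
```

Request:
arm_command:
  moves:
    - [[0.007, 0, 0], [0, 0, 0], 0.0]
    - [[0.014, 0, 0.001], [0, 0, 0], 0.0]
    - [[0.02, 0, 0.001], [0, 0, 0], 0.0]
    - [[0.027, 0, 0.002], [0, 0, 0], 0.0]
    - [[0.034, 0, 0.003], [0, 0, 0], 0.0]

```text
time: 12.5
tool_pos: [0.5735, 0.0554, 0.1371]
tool_rot: [3.141, -0.0, 1.352]
contact_force: [0.8, -0.4, 0.5]
opening: 0.0006
grip_force: 0.4
```

Request:
arm_command:
  moves:
    - [[0.007, 0, 0.001], [0, 0, 0], 0.0]
    - [[0.013, 0, 0.003], [0, 0, 0], 0.0]
    - [[0.02, 0, 0.006], [0, 0, 0], 0.0]
    - [[0.026, 0, 0.009], [0, 0, 0], 0.0]
    - [[0.032, 0, 0.012], [0, 0, 0], 0.0]

```text
time: 13.0
tool_pos: [0.581, 0.0875, 0.126]
tool_rot: [3.14, -0.002, 1.352]
contact_force: [-0.9, 2.9, 7.9]
opening: 0.0003
grip_force: 4.2
```

```bash
python3 -c "
from h import *
st()"
```

```text
t 13.0 book [0.0015 0.0531] z 0.126 rot [ 3.140e+00 -2.000e-03  1.352e+00] F [-0.9  2.9  7.9] q [0.02 0.52 1.46 0.   1.16 0.24]
```

```bash
python3 -c "
from h import *
im=snap('scene','s2'); st(); cv2.imwrite('pics/s2c.png',cv2.resize(im[90:270,200:440],None,fx=3,fy=3,interpolation=cv2.INTER_CUBIC))"
```

```text
t 13.05 book [0.0013 0.054 ] z 0.1256 rot [ 3.140e+00 -2.000e-03  1.352e+00] F [-0.5  3.1  6.3] q [0.02 0.52 1.46 0.   1.16 0.24]
```

View pics/s2c.png

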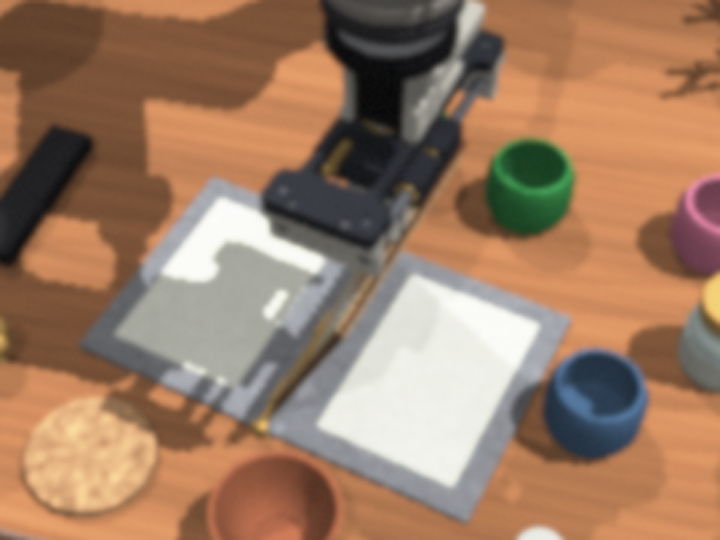

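The leaf is almost edge-on to the scene camera, between (260,430) and (400,250) in the crop, and the cup is upright at (595,402). The contact force is mostly radial, so the tip may be catching on a ledge. I'll back up slightly and read the force.

Request:
arm_command:
  moves:
    - [[-0.001, 0, -0.002], [0, 0, 0], 0.0]
    - [[-0.002, 0, -0.004], [0, 0, 0], 0.0]
    - [[-0.003, 0, -0.006], [0, 0, 0], 0.0]
    - [[-0.003, 0, -0.006], [0, 0, 0], 0.0]
    - [[-0.003, 0, -0.006], [0, 0, 0], 0.0]

```text
time: 13.55
tool_pos: [0.5796, 0.0829, 0.131]
tool_rot: [-3.141, 0.0, 1.351]
contact_force: [-0.5, -0.4, -0.5]
opening: 0.0004
grip_force: 0.0
```

```bash
python3 -c "
from h import *
st(); im=snap('top','top3'); print(robot.observe()['torque'])
for c in (-.09,.09):
  for a in (10,20,30): 
    a=np.radians(a); print(c,a.round(2),np.round(proj('top',b2w(c,.16*np.sin(a),.01+.16*np.cos(a)))))
cv2.imwrite('pics/t3c.png',cv2.resize(im[130:265,225:400],None,fx=4.4,fy=4.4,interpolation=cv2.INTER_CUBIC))"
```

```text
t 13.55 book [0.0011 0.0483] z 0.131 rot [-3.141  0.     1.351] F [-0.5 -0.4 -0.5] q [ 0.01  0.51  1.45 -0.    1.18  0.23]
[ 0.01798401 -0.07040752 -0.04147121]
-0.09 0.17 [290. 233.]
-0.09 0.35 [277. 230.]
-0.09 0.52 [265. 227.]
0.09 0.17 [312. 145.]
0.09 0.35 [299. 143.]
0.09 0.52 [287. 141.]
```

View pics/t3c.png

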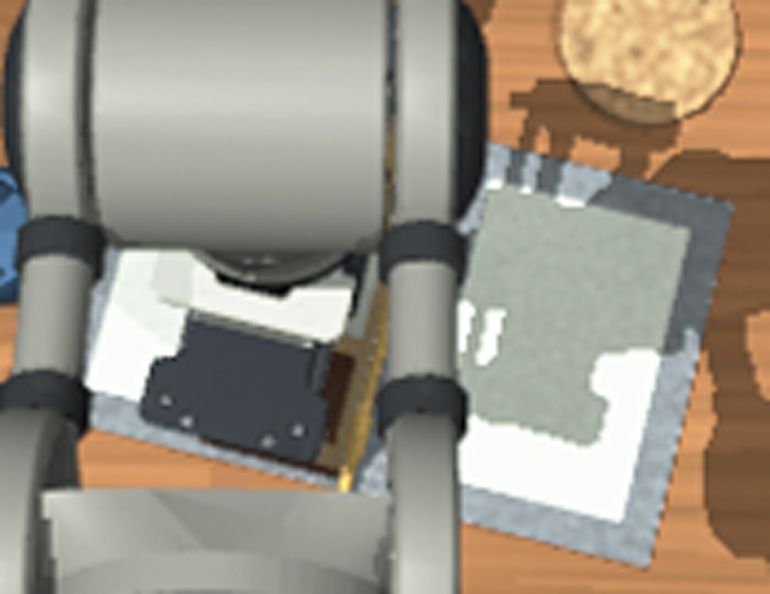

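The leaf's dark back face shows beside the gripper, its near edge reaching from about (340,475) to (200,440) in the crop. That is about 27° past upright, following the tip. I'll continue with contact a little further out.

Request:
arm_command:
  moves:
    - [[0.008, 0, 0.003], [0, 0, 0], 0.0]
    - [[0.016, 0, 0.007], [0, 0, 0], 0.0]
    - [[0.024, 0, 0.011], [0, 0, 0], 0.0]
    - [[0.031, 0, 0.015], [0, 0, 0], 0.0]
    - [[0.038, 0, 0.019], [0, 0, 0], 0.0]

```text
time: 14.1
tool_pos: [0.5878, 0.1211, 0.1115]
tool_rot: [-3.141, 0.0, 1.352]
contact_force: [-0.3, -0.9, -0.5]
opening: 0.0006
grip_force: 0.3
```

```bash
python3 -c "
from h import *
st()"
```

```text
t 14.1 book [0.0008 0.0874] z 0.1115 rot [-3.141  0.     1.352] F [-0.3 -0.9 -0.5] q [ 0.08  0.56  1.43 -0.    1.15  0.29]
```

Forces are small now. Continuing.

Request:
arm_command:
  moves:
    - [[0.005, 0, 0.005], [0, 0, 0], 0.0]
    - [[0.01, 0, 0.01], [0, 0, 0], 0.0]
    - [[0.015, 0, 0.016], [0, 0, 0], 0.0]
    - [[0.019, 0, 0.022], [0, 0, 0], 0.0]
    - [[0.022, 0, 0.028], [0, 0, 0], 0.0]

```text
time: 14.6
tool_pos: [0.593, 0.1424, 0.0839]
tool_rot: [3.141, -0.001, 1.352]
contact_force: [-0.3, 1.3, 1.3]
opening: 0.0004
grip_force: 0.9
```

Request:
arm_command:
  moves:
    - [[0.004, 0, 0.006], [0, 0, 0], 0.0]
    - [[0.007, 0, 0.012], [0, 0, 0], 0.0]
    - [[0.01, 0, 0.019], [0, 0, 0], 0.0]
    - [[0.013, 0, 0.026], [0, 0, 0], 0.0]
    - [[0.015, 0, 0.033], [0, 0, 0], 0.0]

```text
time: 15.1
tool_pos: [0.5959, 0.1565, 0.0504]
tool_rot: [-3.141, 0.0, 1.352]
contact_force: [0.6, 0.9, 0.2]
opening: 0.0006
grip_force: 0.2
```

```bash
python3 -c "
from h import *
st()"
```

```text
t 15.1 book [0.0009 0.1237] z 0.0504 rot [-3.141  0.     1.352] F [0.6 0.9 0.2] q [ 0.13  0.65  1.45 -0.    1.04  0.35]
```

Request:
arm_command:
  moves:
    - [[0.001, 0, 0.008], [0, 0, 0], 0.0]
    - [[0.002, 0, 0.016], [0, 0, 0], 0.0]
    - [[0.002, 0, 0.024], [0, 0, 0], 0.0]
    - [[0.002, 0, 0.031], [0, 0, 0], 0.0]
    - [[0.002, 0, 0.036], [0, 0, 0], 0.0]

```text
time: 15.6
tool_pos: [0.5961, 0.1582, 0.0143]
tool_rot: [-3.141, 0.0, 1.352]
contact_force: [1.0, 0.6, 0.1]
opening: 0.0003
grip_force: 0.2
```

Request:
arm_command:
  moves:
    - [[0, 0, 0.001], [0, 0, 0], 0.0]
    - [[0, 0, 0.002], [0, 0, 0], 0.0]
    - [[0, 0, 0.002], [0, 0, 0], 0.0]
    - [[0, 0, 0.002], [0, 0, 0], 0.0]
    - [[0, 0, 0.002], [0, 0, 0], 0.0]

```text
time: 16.1
tool_pos: [0.5966, 0.1583, 0.0134]
tool_rot: [3.141, -0.0, 1.352]
contact_force: [-0.8, -0.2, 0.7]
opening: 0.0001
grip_force: 0.0
```

```bash
python3 -c "
from h import *
st()"
```

```text
t 16.1 book [0.0012 0.1256] z 0.0134 rot [ 3.141 -0.     1.352] F [-0.8 -0.2  0.7] q [ 0.14  0.7   1.47 -0.    0.97  0.35]
```

Request:
arm_command:
  moves:
    - [[0, 0, 0.001], [0, 0, 0], 0.0]
    - [[0, 0, 0.001], [0, 0, 0], 0.0]
    - [[0, 0, 0.002], [0, 0, 0], 0.0]
    - [[0, 0, 0.002], [0, 0, 0], 0.0]
    - [[0, 0, 0.002], [0, 0, 0], 0.0]

```text
time: 16.6
tool_pos: [0.5963, 0.1583, 0.011]
tool_rot: [-3.142, 0.0, 1.352]
contact_force: [-0.0, 0.1, 1.1]
opening: 0.0
grip_force: 0.1
```

Request:
arm_command:
  moves:
    - [[0, 0, 0.001], [0, 0, 0], 0.0]
    - [[0, 0, 0.001], [0, 0, 0], 0.0]
    - [[0, 0, 0.001], [0, 0, 0], 0.0]
    - [[0, 0, 0.001], [0, 0, 0], 0.0]
    - [[0, 0, 0.001], [0, 0, 0], 0.0]

```text
time: 17.1
tool_pos: [0.5964, 0.1583, 0.0101]
tool_rot: [3.142, 0.0, 1.352]
contact_force: [-0.0, -0.5, 1.1]
opening: 0.0005
grip_force: 0.0
```

```bash
python3 -c "
from h import *
st()
for n in ('wrist','top','scene'):
  im=snap(n,n+'9'); R=cam(n)
  for p in [(-.08,.04),(-.08,.08),(-.08,.12),(-.08,.15),(-.08,.162),(0,.04),(0,.145),(0,.155),(0,.162),(.08,.04),(.08,.08),(.08,.12),(.08,.15),(.08,.162)]:
    u,v=proj(n,b2w(*p,.012)); u,v=int(round(u)),int(round(v))
    print(n,p,(u,v),im[v,u] if 0<=u<640 and 0<=v<400 else None)
"
```

```text
t 17.1 book [0.001  0.1256] z 0.0101 rot [3.142 0.    1.352] F [-0.  -0.5  1.1] q [ 0.14  0.7   1.48 -0.    0.96  0.35]
wrist (-0.08, 0.04) (219, 333) [36 78 91]
wrist (-0.08, 0.08) (213, 290) [74 70 64]
wrist (-0.08, 0.12) (207, 242) [ 77 143 218]
wrist (-0.08, 0.15) (202, 201) [ 49  76 122]
wrist (-0.08, 0.162) (199, 184) [164 157 153]
wrist (0, 0.04) (318, 333) [37 75 90]
wrist (0, 0.145) (318, 209) [109 171 208]
wrist (0, 0.155) (318, 195) [168 163 156]
wrist (0, 0.162) (318, 185) [101 100  95]
wrist (0.08, 0.04) (418, 333) [ 48 115 141]
wrist (0.08, 0.08) (424, 290) [72 65 65]
wrist (0.08, 0.12) (430, 242) [244 246 246]
wrist (0.08, 0.15) (435, 202) [ 45  64 101]
wrist (0.08, 0.162) (438, 185) [171 167 159]
top (-0.08, 0.04) (289, 229) [144 196 225]
top (-0.08, 0.08) (272, 225) [195 206 202]
top (-0.08, 0.12) (255, 221) [106 112 112]
top (-0.08, 0.15) (243, 217) [131 139 137]
top (-0.08, 0.162) (238, 216) [127 135 133]
top (0, 0.04) (297, 195) [167 176 170]
top (0, 0.145) (254, 185) [66 69 68]
top (0, 0.155) (249, 183) [63 67 66]
top (0, 0.162) (246, 183) [63 68 66]
top (0.08, 0.04) (306, 162) [ 85 130 153]
top (0.08, 0.08) (289, 158) [130 228 250]
top (0.08, 0.12) (273, 154) [173 182 180]
top (0.08, 0.15) (260, 151) [190 201 198]
top (0.08, 0.162) (255, 150) [193 204 202]
scene (-0.08, 0.04) (338, 180) [ 53  75 115]
scene (-0.08, 0.08) (353, 186) [29 28 28]
scene (-0.08, 0.12) (369, 192) [74 76 77]
scene (-0.08, 0.15) (381, 197) [ 71  96 128]
scene (-0.08, 0.162) (386, 199) [166 160 158]
scene (0, 0.04) (323, 204) [169 177 177]
scene (0, 0.145) (365, 222) [102 139 167]
scene (0, 0.155) (369, 223) [64 73 96]
scene (0, 0.162) (372, 225) [80 78 77]
scene (0.08, 0.04) (306, 231) [ 84 114 138]
scene (0.08, 0.08) (323, 238) [ 84 114 138]
scene (0.08, 0.12) (339, 245) [ 86 118 147]
scene (0.08, 0.15) (352, 251) [ 57  71 102]
scene (0.08, 0.162) (357, 253) [160 154 152]
```

Colour samples show the leaf lying on the left cover: wood at by 0.15 and grey cover at 0.162. I'll press until the force shows the stop.

Request:
arm_command:
  moves:
    - [[0, 0, 0.001], [0, 0, 0], 0.0]
    - [[0, 0, 0.001], [0, 0, 0], 0.0]
    - [[0, 0, 0.002], [0, 0, 0], 0.0]
    - [[0, 0, 0.002], [0, 0, 0], 0.0]
    - [[0, 0, 0.002], [0, 0, 0], 0.0]

```text
time: 17.75
tool_pos: [0.5963, 0.1583, 0.008]
tool_rot: [-3.142, 0.0, 1.352]
contact_force: [-1.1, 0.3, -0.3]
opening: 0.0004
grip_force: 0.0
```

```bash
python3 -c "
from h import *
def inplane(n,u,v,bx):
  m,R,t=cam(n); c=-R.T@t; d=R.T@np.array([(u-m['cx'])/m['fx'],(v-m['cy'])/m['fy'],1])
  e=np.r_[ex,0]; o=np.r_[B,0]; s=(bx-(c-o)@e)/(d@e); p=c+s*d
  return p
ims={n:snap(n,n+'10') for n in('wrist','scene')}
st()
for n,im in ims.items():
  for bx in(-.08,.0,.06,.08):
    print(n,bx)
    print(' '.join('%d:%s'%(y*1000,','.join(map(str,cv2.getRectSubPix(im,(1,1),tuple(map(float,proj(n,b2w(bx,y,.010)))))[0,0]))) for y in np.arange(.136,.176,.002)))
"
```

```text
t 17.85 book [0.001  0.1255] z 0.0081 rot [-3.142  0.     1.352] F [ 0.6 -0.2  0.6] q [ 0.14  0.71  1.48 -0.    0.96  0.35]
wrist -0.08
136:124,192,226 138:124,190,224 140:126,194,226 142:126,193,225 144:123,190,224 146:100,148,180 148:45,70,106 150:47,73,118 152:52,82,131 154:49,73,114 156:142,137,133 158:152,149,142 160:150,148,142 162:172,169,161 164:181,176,169 166:171,168,160 168:170,166,160 170:81,135,195 172:84,161,230 174:83,160,231
wrist 0.0
136:103,158,191 138:103,159,193 140:106,163,199 142:105,161,195 144:114,175,212 146:91,137,165 148:41,66,108 150:45,66,105 152:43,70,110 154:46,67,100 156:172,166,161 158:167,163,156 160:86,84,80 162:95,93,91 164:98,95,92 166:100,99,94 168:93,93,89 170:43,76,114 172:45,79,117 174:48,79,117
wrist 0.06
136:103,157,188 138:105,162,195 140:107,163,198 142:106,161,195 144:103,157,191 146:86,132,159 148:42,63,99 150:39,61,94 152:39,63,102 154:65,95,121 156:154,149,143 158:161,157,150 160:159,155,149 162:172,166,160 164:170,165,156 166:178,173,167 168:178,174,168 170:75,138,209 172:74,136,207 174:73,137,208
wrist 0.08
136:112,176,212 138:116,17
[... 808 characters left out ...]
7,76 166:74,74,79 168:63,70,83 170:52,66,89 172:46,65,93 174:44,65,95
scene 0.06
136:173,206,227 138:138,179,211 140:123,165,199 142:118,160,193 144:116,158,191 146:112,152,185 148:101,138,170 150:81,110,141 152:63,83,114 154:72,83,108 156:100,102,116 158:128,124,128 160:145,139,138 162:151,146,145 164:151,147,148 166:141,143,155 168:117,133,165 170:96,127,176 172:86,125,182 174:83,124,182
scene 0.08
136:68,93,122 138:66,89,118 140:64,87,116 142:59,81,110 144:59,80,108 146:59,78,107 148:56,75,104 150:59,74,103 152:57,70,100 154:73,80,104 156:102,104,117 158:131,128,131 160:150,145,144 162:160,154,152 164:160,156,156 166:148,149,159 168:122,136,165 170:96,125,172 172:84,121,176 174:80,119,177
```

```bash
python3 -c "
from h import *
for n in('scene','wrist','top'):
  im=cv2.imread('pics/'+n+('10' if n!='top' else '9')+'.png'); m,R,t=cam(n); c=-R.T@t; print(n,'cam book',w2b(c),c[2])
  for by in(.04,.08,.12,.15):
   for r in (np.arange(.078,.114,.003),np.arange(-.078,-.114,-.003)):
    print(n,by,' '.join('%d:%s'%(round(x*1000),','.join(map(str,cv2.getRectSubPix(im,(1,1),tuple(map(float,proj(n,b2w(x,by,.010)))))[0,0]))) for x in r))
"
```

```text
scene cam book [0.4785 0.2767] 0.7651104252798202
scene 0.04 78:85,117,142 81:83,112,134 84:70,95,117 87:53,70,91 90:49,57,74 93:63,64,71 96:77,74,74 99:81,78,77 102:76,76,82 105:66,79,108 108:69,96,153 111:71,99,165 114:58,82,137
scene 0.04 -78:41,57,90 -81:53,74,110 -84:76,105,144 -87:106,144,183 -90:127,172,211 -93:132,180,219 -96:122,166,208 -99:102,142,191 -102:91,132,190 -105:92,134,198 -108:93,138,205 -111:96,143,212 -114:99,147,217
scene 0.08 78:94,127,155 81:75,101,124 84:51,69,89 87:45,53,70 90:63,63,69 93:76,74,74 96:78,75,75 99:76,73,73 102:69,71,75 105:55,65,84 108:49,70,100 111:54,79,116 114:54,80,118
scene 0.08 -78:30,27,28 -81:30,29,31 -84:24,27,29 -87:18,20,21 -90:15,15,15 -93:13,13,14 -96:12,11,13 -99:12,11,12 -102:13,13,13 -105:13,12,11 -108:12,12,11 -111:12,11,11 -114:14,13,14
scene 0.12 78:107,145,178 81:71,98,130 84:55,70,98 87:66,68,79 90:77,75,76 93:81,77,76 96:81,78,77 99:83,80,80 102:85,86,97 105:82,103,141 108:84,121,178 111:87,130,192 114:89,134,198
scene 0.12 -78:67,65,66 -81:82,84,84 -84:93,97,99 -87:101,105,108 -90:106,111,113 -93:113,119,121 -96:122,12
[... 3145 characters left out ...]
:50,50,47 102:51,50,47 105:43,42,39 108:37,36,35 111:39,37,36 114:39,38,36
top 0.12 -78:133,141,140 -81:107,114,113 -84:106,113,112 -87:108,115,114 -90:110,116,116 -93:99,103,103 -96:77,81,80 -99:86,92,91 -102:90,95,94 -105:93,97,97 -108:94,100,99 -111:94,101,100 -114:96,102,101
top 0.15 78:185,194,192 81:168,178,175 84:135,143,141 87:96,102,101 90:82,87,86 93:76,81,80 96:75,79,78 99:109,116,115 102:135,143,142 105:158,167,166 108:163,173,171 111:166,176,175 114:168,178,177
top 0.15 -78:131,139,137 -81:133,141,140 -84:134,143,142 -87:135,144,143 -90:136,144,143 -93:137,145,144 -96:115,121,119 -99:102,107,107 -102:114,121,121 -105:113,119,120 -108:114,120,121 -111:113,121,120 -114:114,121,120
```

```bash
python3 -c "
from h import *
im=cv2.imread('pics/wrist10.png')
for z in(.008,.02,.03,.04,.05): print(z,np.round(proj('wrist',b2w(.001,.135,z))))
for c in(300,310,318,326,336): print(c,' '.join('%d:%s'%(r,','.join(map(str,im[r,c]))) for r in range(186,300,6)))
i4=cv2.imread('pics/w5.png'); print('free',' '.join('%d:%s'%(r,','.join(map(str,i4[r,310]))) for r in range(210,300,6)))
"
```

```text
0.008 [320. 221.]
0.02 [320. 228.]
0.03 [320. 234.]
0.04 [320. 240.]
0.05 [320. 248.]
300 186:93,92,88 192:170,166,160 198:47,77,126 204:49,73,117 210:100,157,190 216:103,163,198 222:106,162,195 228:124,191,224 234:73,125,215 240:155,168,166 246:150,164,164 252:48,43,42 258:52,49,44 264:51,48,41 270:51,47,42 276:48,42,44 282:74,71,68 288:69,66,60 294:70,67,60
310 186:75,73,71 192:157,154,146 198:49,82,130 204:45,66,111 210:106,158,192 216:107,163,199 222:101,158,190 228:107,165,196 234:65,109,189 240:152,166,165 246:152,165,164 252:49,47,44 258:51,46,41 264:52,50,46 270:43,38,36 276:50,70,76 282:42,51,55 288:55,75,84 294:61,82,91
318 186:102,100,95 192:165,161,153 198:49,74,114 204:40,64,106 210:116,176,214 216:103,162,197 222:103,157,189 228:108,164,199 234:71,115,200 240:42,43,50 246:42,44,51 252:30,38,42 258:31,38,43 264:35,38,50 270:40,42,58 276:62,60,54 282:118,112,108 288:127,125,118 294:120,114,112
326 186:171,169,161 192:154,149,144 198:49,73,116 204:43,68,108 210:113,175,212 216:105,161,196 222:99,156,187 228:101,161,194 234:73,114,201 240:152,165,164 246:151,162,161 252:58,64,60 258:55,54,51 264:43,54,59 270:60,141,175 276:67,163,199 282:67,176,214 288:103,211,235 294:92,198,228
336 186:158,155,145 192:156,152,146 198:46,74,113 204:45,67,108 210:114,175,212 216:108,163,198 222:100,154,186 228:105,161,195 234:74,121,211 240:153,166,165 246:156,169,169 252:52,41,43 258:50,44,45 264:51,47,43 270:53,50,46 276:51,46,44 282:77,72,67 288:73,65,60 294:72,65,61
free 210:240,244,243 216:241,244,243 222:239,244,243 228:238,243,242 234:240,244,243 240:138,150,148 246:135,147,145 252:134,144,143 258:133,139,141 264:107,124,127 270:52,124,151 276:54,125,152 282:50,119,144 288:55,121,149 294:62,147,179
```

```bash
cat >> h.py <<'E'
def leaf():
    "rim corner half-width seen by the wrist camera -> height of the leaf's end edges"
    im=robot.read_camera("wrist")[:,:,::-1].astype(int); H=cam("wrist"); c=-H[1].T@H[2]
    for by in(.13,.15):
        o=[]
        for s in(1,-1):
            xs=np.arange(.085,.13,.0005); v=[]
            for x in xs:
                u,w=np.round(proj("wrist",b2w(s*x,by,.010))).astype(int); v.append(im[w,u].sum() if 0<=u<640 and 0<=w<400 else -1)
            v=np.array(v,float); k=np.argmax(np.convolve(v,[1]*4+[-1]*4,"valid")); o.append(xs[k]+.0018)
        a=sum(o)/2; print("by",by,"half-width",np.round(o,4),"z",round(c[2]-(c[2]-.010)*.095/a,4))
E
python3 -c "
from h import *
st(); leaf()"
```

```text
t 17.85 book [0.001  0.1255] z 0.0081 rot [-3.142  0.     1.352] F [ 0.6 -0.2  0.6] q [ 0.14  0.71  1.48 -0.    0.96  0.35]
by 0.13 half-width [0.1068 0.1078] z 0.0309
by 0.15 half-width [0.1088 0.1103] z 0.0342
```

Request:
arm_command:
  moves:
    - [[0, 0, 0], [0, 0, 0], 0.0]
    - [[0, 0, -0.005], [0, 0, 0], 0.0]
    - [[0, 0, -0.01], [0, 0, 0], 0.0]
    - [[0, 0, -0.015], [0, 0, 0], 0.0]
    - [[0, 0, -0.02], [0, 0, 0], 0.0]

```text
time: 18.4
tool_pos: [0.5966, 0.1583, 0.0288]
tool_rot: [3.141, -0.0, 1.352]
contact_force: [-0.7, -0.9, 0.3]
opening: 0.0006
grip_force: 0.0
```

```bash
python3 -c "
from h import *
st(); leaf()"
```

```text
t 18.4 book [0.0012 0.1256] z 0.0288 rot [ 3.141 -0.     1.352] F [-0.7 -0.9  0.3] q [ 0.14  0.68  1.46 -0.    1.    0.35]
by 0.13 half-width [0.1068 0.1068] z 0.0326
by 0.15 half-width [0.1078 0.1078] z 0.0342
```

Request:
arm_command:
  moves:
    - [[0, 0, -0.02], [0, 0, 0], 0.0]
    - [[0, 0, -0.04], [0, 0, 0], 0.0]
    - [[0, 0, -0.06], [0, 0, 0], 0.0]
    - [[0, 0, -0.07], [0, 0, 0], 0.0]
    - [[0, 0, -0.07], [0, 0, 0], 0.0]

```text
time: 18.95
tool_pos: [0.5973, 0.1585, 0.0997]
tool_rot: [3.139, -0.001, 1.352]
contact_force: [-0.6, -0.2, -0.9]
opening: -0.0001
grip_force: 0.0
```

```bash
python3 -c "
from h import *
st(); leaf()
im=snap('wrist','w11')
print(' '.join('%d:%s'%(round(y*1000),','.join(map(str,cv2.getRectSubPix(im,(1,1),tuple(map(float,proj('wrist',b2w(0.05,y,.010)))))[0,0]))) for y in np.arange(.09,.18,.004)))
for by in(.13,.15): print(by,' '.join('%d:%s'%(round(x*1000),','.join(map(str,cv2.getRectSubPix(im,(1,1),tuple(map(float,proj('wrist',b2w(x,by,.010)))))[0,0]))) for x in np.arange(.08,.115,.0025)))
m=cam('wrist'); c=-m[1].T@m[2]; print(w2b(c),c[2])"
```

```text
t 18.95 book [0.0019 0.1259] z 0.0997 rot [ 3.139e+00 -1.000e-03  1.352e+00] F [-0.6 -0.2 -0.9] q [ 0.14  0.6   1.39 -0.    1.15  0.35]
by 0.13 half-width [0.1008 0.1043] z 0.0301
by 0.15 half-width [0.1008 0.1053] z 0.0313
90:244,246,245 94:244,246,245 98:244,246,245 102:244,246,245 106:244,246,245 110:244,246,245 114:244,246,245 118:244,246,245 122:244,246,245 126:244,246,245 130:244,246,245 134:130,200,231 138:123,189,225 142:135,203,232 146:124,197,229 150:50,78,121 154:51,74,120 158:163,158,152 162:175,169,162 166:181,175,170 170:74,139,209 174:74,135,205 178:70,132,200
0.13 80:243,246,245 82:244,246,245 85:199,232,239 88:126,197,229 90:127,197,229 93:128,197,229 95:127,197,229 98:68,108,152 100:48,81,133 103:78,143,217 105:73,142,216 108:77,146,218 110:83,154,226 113:78,152,225 115:81,151,224
0.15 80:51,80,127 82:52,80,127 85:43,66,110 88:46,72,112 90:45,69,110 93:47,78,125 95:51,75,117 98:41,73,114 100:44,78,124 103:64,116,178 105:79,145,218 108:82,152,226 110:80,150,225 113:77,145,218 115:77,146,218
[-0.      0.2059] 0.2818726365063836
```

Request:
arm_command:
  moves:
    - [[0.005, 0, 0.03], [0, 0, 0], 0.0]
    - [[0.008, 0, 0.055], [0, 0, 0], 0.0]
    - [[0.008, 0, 0.075], [0, 0, 0], 0.0]
    - [[0.008, 0, 0.085], [0, 0, 0], 0.0]
    - [[0.008, 0, 0.09], [0, 0, 0], 0.0]

```text
time: 19.55
tool_pos: [0.5971, 0.1659, 0.0063]
tool_rot: [-3.139, 0.001, 1.352]
contact_force: [-0.2, 0.3, 0.8]
opening: 0.001
grip_force: 0.1
```

Request:
arm_command:
  moves:
    - [[0, 0, 0.001], [0, 0, 0], 0.0]
    - [[0, 0, 0.002], [0, 0, 0], 0.0]
    - [[0, 0, 0.003], [0, 0, 0], 0.0]
    - [[0, 0, 0.004], [0, 0, 0], 0.0]
    - [[0, 0, 0.004], [0, 0, 0], 0.0]

```text
time: 20.05
tool_pos: [0.5984, 0.1662, 0.0045]
tool_rot: [3.141, -0.0, 1.352]
contact_force: [-0.2, -0.4, 0.3]
opening: 0.0006
grip_force: 0.1
```

```bash
python3 -c "
from h import *
st(); leaf()"
```

```text
t 20.05 book [0.0012 0.1336] z 0.0045 rot [ 3.141 -0.     1.352] F [-0.2 -0.4  0.3] q [ 0.15  0.72  1.47 -0.    0.96  0.37]
by 0.13 half-width [0.1043 0.1058] z 0.0271
by 0.15 half-width [0.1053 0.1073] z 0.029
```

The leaf does follow the tip. With the fingers shut, their ends sit about 20 mm behind the nominal TCP. I'll keep lowering in small steps until the force rises.

Request:
arm_command:
  moves:
    - [[0, 0, 0.001], [0, 0, 0], 0.0]
    - [[0, 0, 0.002], [0, 0, 0], 0.0]
    - [[0, 0, 0.003], [0, 0, 0], 0.0]
    - [[0, 0, 0.004], [0, 0, 0], 0.0]
    - [[0, 0, 0.005], [0, 0, 0], 0.0]

```text
time: 20.6
tool_pos: [0.5981, 0.1661, -0.0011]
tool_rot: [-3.141, 0.0, 1.352]
contact_force: [0.5, 0.3, 0.6]
opening: 0.0003
grip_force: 0.1
```

```bash
python3 -c "
from h import *
st(); leaf()"
```

```text
t 20.6 book [0.0009 0.1336] z -0.0011 rot [-3.141  0.     1.352] F [0.5 0.3 0.6] q [ 0.15  0.72  1.47 -0.    0.95  0.37]
by 0.13 half-width [0.1008 0.1023] z 0.0212
by 0.15 half-width [0.1018 0.1033] z 0.0228
```

Confirmed: the leaf falls mm for mm with the tip. About 9 mm more to go.

Request:
arm_command:
  moves:
    - [[0, 0, 0.001], [0, 0, 0], 0.0]
    - [[0, 0, 0.002], [0, 0, 0], 0.0]
    - [[0, 0, 0.003], [0, 0, 0], 0.0]
    - [[0, 0, 0.004], [0, 0, 0], 0.0]
    - [[0, 0, 0.005], [0, 0, 0], 0.0]

```text
time: 21.15
tool_pos: [0.5981, 0.1661, -0.006]
tool_rot: [3.142, 0.0, 1.352]
contact_force: [-0.3, 0.3, 0.2]
opening: 0.0007
grip_force: 0.1
```

Request:
arm_command:
  moves:
    - [[0, 0, 0.001], [0, 0, 0], 0.0]
    - [[0, 0, 0.002], [0, 0, 0], 0.0]
    - [[0, 0, 0.003], [0, 0, 0], 0.0]
    - [[0, 0, 0.003], [0, 0, 0], 0.0]
    - [[0, 0, 0.003], [0, 0, 0], 0.0]

```text
time: 21.65
tool_pos: [0.5981, 0.1661, -0.009]
tool_rot: [-3.141, 0.0, 1.352]
contact_force: [0.8, 0.4, -0.5]
opening: -0.0
grip_force: 0.0
```

```bash
python3 -c "
from h import *
st(); leaf()"
```

```text
t 21.65 book [0.001  0.1335] z -0.009 rot [-3.141  0.     1.352] F [ 0.8  0.4 -0.5] q [ 0.15  0.73  1.48 -0.    0.93  0.37]
by 0.13 half-width [0.0978 0.0978] z 0.0147
by 0.15 half-width [0.0968 0.0978] z 0.0139
```

Nearly flat. Pressing in 1 mm steps.

Request:
arm_command:
  moves:
    - [[0, 0, 0.001], [0, 0, 0], 0.0]
    - [[0, 0, 0.001], [0, 0, 0], 0.0]
    - [[0, 0, 0.002], [0, 0, 0], 0.0]
    - [[0, 0, 0.002], [0, 0, 0], 0.0]
    - [[0, 0, 0.002], [0, 0, 0], 0.0]

```text
time: 22.2
tool_pos: [0.5981, 0.1661, -0.011]
tool_rot: [-3.142, 0.0, 1.352]
contact_force: [0.5, -0.7, 0.2]
opening: 0.0006
grip_force: 0.0
```

Request:
arm_command:
  moves:
    - [[0, 0, 0.001], [0, 0, 0], 0.0]
    - [[0, 0, 0.001], [0, 0, 0], 0.0]
    - [[0, 0, 0.001], [0, 0, 0], 0.0]
    - [[0, 0, 0.001], [0, 0, 0], 0.0]
    - [[0, 0, 0.001], [0, 0, 0], 0.0]

```text
time: 22.7
tool_pos: [0.5982, 0.1661, -0.0116]
tool_rot: [3.141, -0.0, 1.352]
contact_force: [-1.6, -0.6, 5.7]
opening: 0.0007
grip_force: 2.7
```

Contact with the stop. One more 1 mm step for a firm press.

Request:
arm_command:
  moves:
    - [[0, 0, 0.001], [0, 0, 0], 0.0]
    - [[0, 0, 0.001], [0, 0, 0], 0.0]
    - [[0, 0, 0.001], [0, 0, 0], 0.0]
    - [[0, 0, 0.001], [0, 0, 0], 0.0]
    - [[0, 0, 0.001], [0, 0, 0], 0.0]

```text
time: 23.2
tool_pos: [0.5983, 0.1661, -0.0117]
tool_rot: [3.141, -0.0, 1.352]
contact_force: [-3.9, -0.8, 11.6]
opening: 0.0004
grip_force: 5.6
```

```bash
python3 -c "
from h import *
st(); leaf()"
```

```text
t 23.2 book [0.0012 0.1336] z -0.0117 rot [ 3.141 -0.     1.352] F [-3.9 -0.8 11.6] q [ 0.15  0.74  1.48 -0.    0.93  0.37]
by 0.13 half-width [0.0978 0.0963] z 0.0134
by 0.15 half-width [0.0953 0.0968] z 0.0118
```

Flat and pressed at 12 N. Now I'll lift away and check the cup.

Request:
arm_command:
  moves:
    - [[0, 0, -0.003], [0, 0, 0], 0.0]
    - [[0, 0, -0.02], [0, 0, 0], 0.0]
    - [[0, 0, -0.06], [0, 0, 0], 0.0]
    - [[0, 0, -0.1], [0, 0, 0], 0.0]
    - [[0, 0, -0.14], [0, 0, 0], 0.0]

```text
time: 23.75
tool_pos: [0.5978, 0.1661, 0.128]
tool_rot: [-3.141, 0.0, 1.352]
contact_force: [0.6, 0.4, -0.7]
opening: 0.0006
grip_force: 0.0
```

Request:
arm_command:
  moves:
    - [[0, 0, -0.04], [0, 0, 0], 0.0]
    - [[0, 0, -0.08], [0, 0, 0], 0.0]
    - [[-0.03, 0, -0.1], [0, 0, 0], 0.0]
    - [[-0.07, 0, -0.1], [0, 0, 0], 0.0]
    - [[-0.11, 0, -0.1], [0, 0, 0], 0.0]

```text
time: 24.25
tool_pos: [0.5741, 0.058, 0.2275]
tool_rot: [3.14, -0.0, 1.353]
contact_force: [0.4, 0.3, -0.5]
opening: 0.0003
grip_force: 0.0
```

```bash
python3 -c "
from h import *
st(); leaf()
im=snap('scene','s12'); i0=cv2.imread('pics/scene0.png')
h=lambda i:cv2.inRange(cv2.cvtColor(i,cv2.COLOR_BGR2HSV),(98,110,30),(118,255,255))
m=h(im); m[:180]=0;m[270:]=0;m[:,:280]=0;m[:,450:]=0
c=max(cv2.findContours(m,0,2)[0],key=cv2.contourArea); x,y,w,hh=cv2.boundingRect(c); print('cup',x,y,w,hh,w2b(ray('scene',x+w/2,y+hh/2,.027)))
m=h(i0); m[:180]=0;m[270:]=0;m[:,:280]=0;m[:,450:]=0
c=max(cv2.findContours(m,0,2)[0],key=cv2.contourArea); print('cup before',cv2.boundingRect(c))
g=lambda i:cv2.GaussianBlur(i,(5,5),0)
d=cv2.absdiff(g(im),g(i0)).max(2)
for n,b in dict(knob=(185,192,205,212),remote=(188,130,234,180),coaster=(205,222,255,262),bowl=(268,242,316,284),vase=(358,264,398,298),candle=(424,180,464,222)).items(): print(n,(d[b[1]:b[3],b[0]:b[2]]>40).mean().round(3))
"
```

```text
t 24.25 book [0.0012 0.0228] z 0.2275 rot [ 3.14  -0.     1.353] F [ 0.4  0.3 -0.5] q [-0.03  0.42  1.33 -0.    1.39  0.19]
by 0.13 half-width [0.0948 0.0958] z 0.0113
by 0.15 half-width [0.0953 0.0958] z 0.0123
cup 383 209 31 32 [-0.0155  0.2151]
cup before (324, 210, 30, 32)
knob 0.565
remote 0.405
coaster 0.084
bowl 0.002
vase 0.0
candle 0.0
```

```bash
python3 -c "
from h import *
print(robot.hand_in())"
```

```text
the job is handed in; nothing more can be done
None
```

The job is handed in at about 24 s: the cup stands upright on the table left of the book, and the leaf is turned over and pressed flat on the left cover; the last scene picture showed the bowl, vase, candle and coaster unmoved, but for the knob and remote that check was inconclusive (likely arm shadow), though the arm never went low near them.

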